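Pull the practice-nail cap off its stand

TASK

Pick up the bridge-shaped steel cap puller with the wooden handle, hook its two lips under the snug cap that carries the practice nail tip, and pull it straight up off its stand without the gripper touching the cap. Then stand the puller upright on the cork mat with the cap still resting level on its lips, and let go. Leave the plain cap on its stand and the jar, dish and glass file where they are.

Things in the scene. Friction and masses are not known exactly. Their poses are not given: they have to be found in the camera images.
- puller: Loose steel cap puller, 250 g, a small bridge standing on two legs on the cork mat. Origin: centre of its footprint, at the feet; z up; x is the open way through (both ends alike), y from leg to leg. Legs: plates 44 mm along x, inner faces at y = +-38 mm, outer +-43. Bridge: 73 to 81 mm above the feet. On it, centred, a wooden handle 22 x 22 mm from 81 to 126 mm above the feet, to grip from above.
- puller_lips (a point): Point on the puller midway between its two lips, level with their tops, 28 mm above the feet; axes as the puller's. Each lip is a flat ledge inside a leg, 44 mm along x and 5 mm thick, reaching in from the leg to y = +-20 mm (40 mm free gap between the lips). Slide it under a cap along x.
- cap_nail: The cap to pull: black plastic disc 60 mm across, 11 mm thick, 60 g, with a pale arched practice nail tip (40 x 17 mm, top 15 mm above the disc's underside) glued on top. Origin: centre of the disc's underside, z up. Below it a square stem, 12 mm wide, 18 mm long, sits in the stand's post, gripped by sprung jaws: a pull of 6 to 12 N draws it; the grip ends after 14 mm and the stem is clear after 18.
- stand_nail: The fixed steel stand that holds the cap to pull. Origin: centre of its underside, on the tray's floor. Round foot 80 mm across and 8 mm high; on it a square tube post 20 mm wide (28 mm over the corners), its top 75 mm above the origin. The cap's disc rests on the post's top and overhangs it all round, with 67 mm free height between foot and disc.
- mat: Thin cork mat fixed on the tray, 110 mm along its x and 140 mm along its y, 3 mm thick, on which the puller stands at first and must stand at the end. Origin: centre of its underside, on the tray's floor (10 mm above the work surface).
- cap_plain: Bystander: a second black cap of the same size on a second stand of the same make, but with a bare flat top, no nail tip. Origin: centre of the disc's underside. It stays on.
- jar: Bystander: loose lavender plastic jar with a screw lid, 55 mm across, 50 mm high. Origin: centre of its underside.
- dish: Bystander: loose white ceramic ring dish, 66 mm across, 22 mm high. Origin: centre of its underside.
- file: Bystander: loose flat glass nail file, 135 x 14 x 4 mm, near the tray's left edge. Origin: centre of its underside, x along it.
Things that resemble listed ones, but are neither listed nor needed, are in the scene too. What is shaped like the puller but black is not meant. What is shaped like the cap_nail but turquoise is not meant.

How it is judged:
By the outcome, as a careful person would: the job done as asked, in the order asked, and still so for the second after the job is handed in, with the robot touching nothing.
It also fails if it takes over 58 s, if anything falls off the work surface, if the arm or the gripper's body presses on something with over 40 N, if the wrist force passes 120 N, or if a joint passes its speed limit or range.

ROBOT

A 6-joint arm with a two-finger parallel gripper is mounted at the origin on the work surface. World frame = base frame: x ahead of the robot, y to its left, z up, the work surface at z = 0. Lengths are in m, angles in rad, forces in N, time in s.
With the tool pointing down it reaches from about 0.35 to 1 m from the base axis. Payload 7.1 kg.
Tool frame: the origin (TCP) lies on the centre line of the jaws, within the pads' length; the fingertips stand 19 mm ahead of it and the grasp point (between the pads) is the TCP; z points along the fingers, y is the direction in which the jaws open and shut (so a half turn about z gives the same grasp; the last joint's range is limited). The gripper opens to 85 mm and grips with 20 to 120 N. Pads are 22 mm wide; open, the fingers measure 114 mm over their backs; the gripper's body (76 mm by 85 mm) begins 54 mm behind the grasp point. The pads swing forward as they close: fully open they stand 13 mm farther back than shut.
Start: joints at [-1.337, 0.423, 1.63, -0, 1.089, -0.019], TCP at [0.156, -0.605, 0.223] pointing down, gripper open.
Joint ranges: [-3, 3], [-0.9, 2.11], [0.09, 2.58], [-1.31, 4.45], [0.11, 2.69], [-2.54, 2.54]. Speed limits (rad/s): [2.39, 2.39, 3.01, 3.14, 3.14, 3.14].

INTERFACE

Orientations are given as a rotation vector (axis times angle).
In Python, from rig import r, viewer gives the robot as it stands. The module is installed in compiled form; this text tells all that it offers.
- The arm moves only by the tool apply_moves, never from a script. Its arguments are lists of equal length, an entry for each row: "dp": the shift along the world's x, y, z in mm, a list of three; "twist": the turn, a rotation vector about the world's x, y, z in degrees, a list of three. In form: {"dp": [[tx, ty, tz], ...], "twist": [[rx, ry, rz], ...]}. A call has 1 to 10 rows; each row is the pose to reach, as a shift and turn from the pose measured when the call began; what a row does not reach only later rows make up. A row lasts 1/8 s, in which the tool goes at most 62.5 mm and 10.7 degrees, less where a joint would pass 70% of its speed; a pose out of reach is approached as far as the arm can. A call with a gripper value outside its range is refused whole. "gripper" is the opening, from 0 (shut) to 1 (fully open), set as the call begins (left out, the last holds). The fingers move at their own pace and stop on an object; "force" is the grip in N (left out, the last holds). Time passes only in rows, so rows that repeat a pose let the fingers close. It gives the time, the measured TCP pose, the force and the opening at its end, in the units of the state.
- r.sense(): the state, without advancing time (a new reading comes with each control period).
- viewer.read_camera(name): name is "side" or "top"; returns a dict with "pixels" (480x640x3 uint8, red, green, blue), "K" (3x3 intrinsics, pixels), "xyz" and "rotation" of the camera in the world. Camera axes: x right, y down, z forward; pixel columns grow to the right and rows downward; lengths in m; the calibration is good to about 2 mm. A picture is of the moment at which its call begins. There is no depth.
- r.hand_in(): hands the job in, once; it reports no verdict.
The state is a dict: "time_s": time; "q": joint angles; "dq": joint speeds; "tau": joint torques, N m; "ee_pos": TCP position; "ee_rot": TCP orientation; "force": force on the tool from outside, world axes, zero at the start; "torque": the same for the moment, N m; "gripper_width": finger opening in m.
Only numpy, scipy, OpenCV 4.12 (cv2) and the standard library are available. Lean on these libraries where they do the work, as an engineer would, in place of code of your own. Each camera call takes 0.05 s, during which the arm holds its last target. There are 200 camera calls.

## Working session

There is one attempt and no reset: what is moved stays moved. The work goes in short steps, Python scripts to look and compute and a tool call to move; the robot and the scene stay as the last step left them, time stands still between calls to the robot, and variables do not carry over. Pictures are saved under pics/ and viewed, about 8 in all and at most 12, crops included, and the job is handed in when it is done.

Besides the shell and the picture viewer there is one more tool, called as name(argument=value, ...) on one line, values as JSON. apply_moves: Moves the arm, as the interface text tells. Its arguments: {"type":"object","properties":{"dp":{"type":"array"},"twist":{"type":"array"},"gripper":{"type":"number"},"force":{"type":"number"}},"required":["dp","twist"]}

```bash
mkdir -p pics; cat > h.py <<'E'
import numpy as np, cv2
from rig import r, viewer
def shot(name,fn=None):
    c=viewer.read_camera(name)
    if fn: cv2.imwrite('pics/'+fn,c['pixels'][:,:,::-1])
    return c
def _R(c):
    R=np.array(c['rotation'],float)
    return R if R.shape==(3,3) else cv2.Rodrigues(R)[0]
def ray(c,u,v):
    d=_R(c)@np.linalg.inv(np.array(c['K']))@np.array([u,v,1.])
    return np.array(c['xyz']),d
def onz(c,u,v,z):
    o,d=ray(c,u,v); return o+d*(z-o[2])/d[2]
def proj(c,P):
    p=np.array(c['K'])@(_R(c).T@(np.array(P,float)-np.array(c['xyz']))); return p[:2]/p[2]
E
python3 - <<'E'
from h import *
for n in('top','side'):
    c=shot(n,n+'1.png'); print(n,c['K'],c['xyz'],c['rotation'])
print(r.sense())
E
```

```text
top [[506.86510531   0.         327.38857602]
 [  0.         506.86510531 248.90649659]
 [  0.           0.           1.        ]] [ 4.08436618e-01 -9.46600875e-04  9.71418091e-01] [-2.13708228  2.17624484 -0.18110916]
side [[503.18278444   0.         324.00599154]
 [  0.         503.18278444 237.41632874]
 [  0.           0.           1.        ]] [0.18611456 0.7812645  0.6741669 ] [-0.55380991  2.56782655 -1.35251633]
{'time_s': 0.1, 'q': array([-1.33699635e+00,  4.23787428e-01,  1.63065448e+00, -1.02183253e-05,
        1.08860169e+00, -1.90012771e-02]), 'dq': array([-0.00012875, -0.00258443, -0.00154851, -0.00017352,  0.0005198 ,
       -0.00103859]), 'tau': array([ 2.80650565e-04, -5.58428478e+01, -2.82444406e+01, -5.40532108e-05,
        3.02025532e-03, -1.77284653e-05]), 'ee_pos': array([ 0.15622097, -0.60460993,  0.222093  ]), 'ee_rot': array([-3.11509819e+00, -3.95868360e-01,  2.58322896e-04]), 'force': array([-0.52168833,  0.55443082, -0.67800741]), 'torque': array([ 0.01525706, -0.05399984,  0.04349275]), 'gripper_width': 0.08553269848475172}
```

View pics/top1.png

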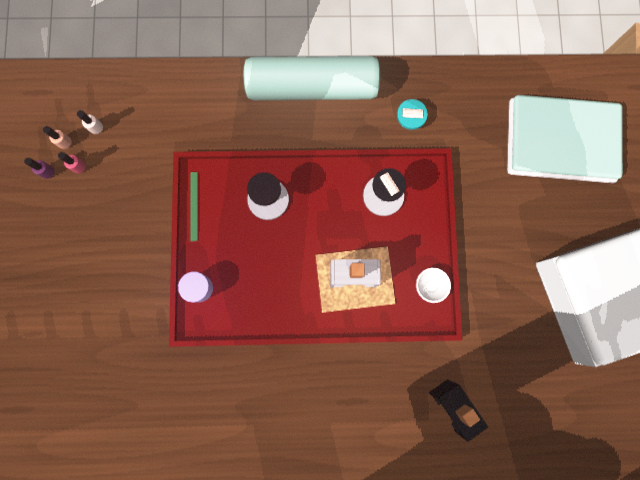

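View pics/side1.png

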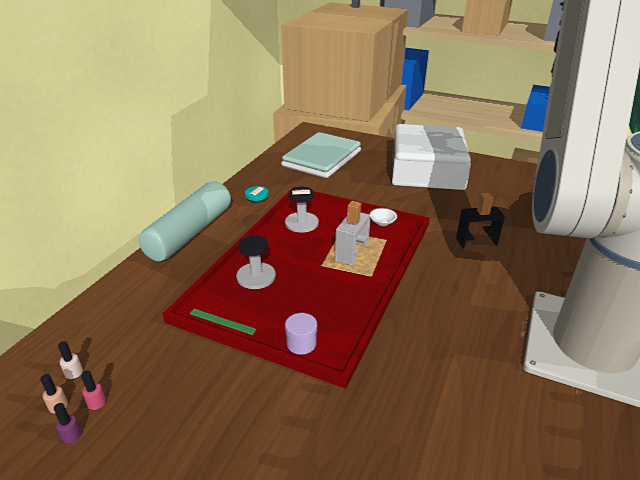

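Top view: the puller is at about (356,272) on the mat, the nail cap at (389,185), the plain cap at (264,190), the jar at (195,288), the dish at (433,285) and the file at (194,207). Next I'll measure with masks.

```bash
cat > m.py <<'E'
from h import *
c=shot('top'); im=c['pixels']; hsv=cv2.cvtColor(im,cv2.COLOR_RGB2HSV)
def comp(mask,box,name):
    x0,y0,x1,y1=box; m=np.zeros(mask.shape,np.uint8); m[y0:y1,x0:x1]=mask[y0:y1,x0:x1]
    n,l,s,ce=cv2.connectedComponentsWithStats(m); k=1+np.argmax(s[1:,4]); m=(l==k).astype(np.uint8)
    ct=max(cv2.findContours(m,0,2)[0],key=cv2.contourArea); rr=cv2.minAreaRect(ct); print(name,s[k],ce[k],rr); return ct,ce[k],rr
H,S,V=[hsv[:,:,i].astype(int) for i in range(3)]
def w(rr,z): 
    b=cv2.boxPoints(rr); P=np.array([onz(c,u+.5*0,v,z)[:2] for u,v in b]); e1=P[1]-P[0]; e2=P[2]-P[1]
    print('  ctr',P.mean(0).round(4),'len',np.linalg.norm(e1).round(4),np.degrees(np.arctan2(e1[1],e1[0])).round(1),np.linalg.norm(e2).round(4),np.degrees(np.arctan2(e2[1],e2[0])).round(1))
ct,ce,rr=comp((S<60)&(V>90),(325,252,388,292),'bridge'); w(rr,.094)
ct,ce,rr=comp((S>140)&(V>120)&(H<16),(345,258,370,282),'handle'); w(rr,.139)
ct,ce,rr=comp((H>8)&(S>40)&(V>90)&(H<30),(310,242,400,318),'mat'); w(rr,.013)
for nm,b in(('nail',(365,160,412,200)),('plain',(240,165,290,205))):
    ct,ce,rr=comp((V<62)&(S<110),b,nm); 
    u,rad=cv2.minEnclosingCircle(ct); print('  circ',u,rad,onz(c,*u,.094)[:2].round(4))
ct,ce,rr=comp((S<90)&(V>140),(376,168,404,198),'tip'); w(rr,.098)
for nm,b in(('nail',(360,170,408,217)),('plain',(243,175,292,222))):
    ct,ce,rr=comp((S<60)&(V>120),b,'foot'+nm); hu=cv2.convexHull(ct);
    u,rad=cv2.minEnclosingCircle(ct); print('  circ',u,rad,onz(c,*u,.018)[:2].round(4))
E
python3 m.py
```

```text
bridge [ 330  259   51   29 1136] [354.35475352 272.66109155] ((355.0, 273.0), (28.0, 50.0), 90.0)
  ctr [ 0.4931 -0.0696] len 0.0875 -91.0 0.049 178.0
handle [350 270   3   6   8] [350.75 272.25] ((351.0, 272.5), (2.0, 5.0), 0.0)
  ctr [ 0.4896 -0.0594] len 0.0083 -1.5 0.0033 -91.0
mat [ 316  247   79   66 2931] [354.78710338 282.14738997] ((355.0187683105469, 278.9095458984375), (58.362205505371094, 73.66840362548828), 83.2901611328125)
  ctr [ 0.49   -0.0758] len 0.1413 -84.2 0.1112 -175.5
nail [373 169  33  31 523] [388.75143403 184.71319312] ((389.0, 184.0), (30.0, 32.0), 90.0)
  circ (388.8292541503906, 184.63414001464844) 16.183271408081055 [ 0.6504 -0.1345]
plain [248 173  33  32 819] [263.63369963 188.66300366] ((263.75, 188.75), (31.819805145263672, 31.11269760131836), 45.0)
  circ (263.67822265625, 188.5594024658203) 16.327821731567383 [0.6463 0.0887]
tip [380 172  19  24 225] [389.01333333 183.55111111] ((389.0, 183.49998474121094), (22.932252883911133, 9.740455627441406), 57.528804779052734)
  ctr [ 0.6515 -0.1342] len 0.0178 -57.9 0.0413 -150.1
footnail [363 178  41  38 692] [379.83526012 201.73554913] ((381.1000061035156, 199.3000030517578), (40.696434020996094, 30.857738494873047), 26.56505012512207)
  circ (383.1589660644531, 195.1011505126953) 20.436962127685547 [ 0.6507 -0.1343]
footplain [248 183  41  37 649] [270.43913713 206.46687211] ((269.2633056640625, 203.1750946044922), (31.178104400634766, 40.812286376953125), 71.02959442138672)
  circ (267.8860778808594, 199.0569610595703) 20.519084930419922 [0.646  0.0884]
```

```bash
python3 - <<'E'
from h import *
c=shot('top');s=shot('side')
def up(c,x,y,w,h,k): return cv2.resize(c['pixels'][y:y+h,x:x+w,::-1],None,fx=k,fy=k,interpolation=cv2.INTER_CUBIC)
a=up(c,315,160,100,150,4); b=up(s,280,170,100,150,4)
cv2.imwrite('pics/crop1.png',np.hstack([a,b]))
print(c['pixels'][270,350:368])
E
```

```text
[[176 116  81]
 [200 132  90]
 [231 156 105]
 [230 157 108]
 [227 151 103]
 [229 154 105]
 [230 155 104]
 [231 155 106]
 [232 155 106]
 [234 158 108]
 [236 163 109]
 [234 160 108]
 [234 159 108]
 [233 160 111]
 [154 116 101]
 [172 162 164]
 [176 165 168]
 [174 162 164]]
```

View pics/crop1.png

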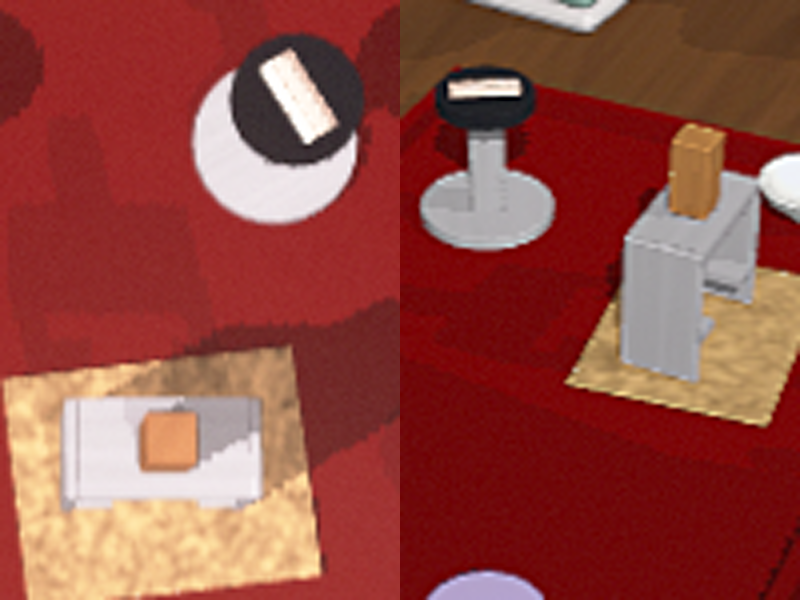

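The crop shows an unobstructed puller. Its bridge top has crop corners (62,397)-(262,400)-(262,500)-(62,500), and the handle top spans (143..198, 411..462). The way to the nail cap is clear.

```bash
python3 - <<'E'
from h import *
c=shot('top');s=shot('side')
f=lambda x,y:(315+x/4-.5,160+y/4-.5)
for n,p,z in(('h1',(143,411),.139),('h2',(198,411),.139),('h3',(197,462),.139),('h4',(143,460),.139),('hc',(171,436),.139),('b1',(62,397),.094),('b2',(262,400),.094),('b3',(262,500),.094),('b4',(62,498),.094)): print(n,onz(c,*f(*p),z)[:2].round(4))
im=c['pixels'].astype(int)
m=((im[:,:,0]-im[:,:,2]>75)&(im[:,:,1]<175)&(im[:,:,0]>190)&(im[:,:,1]>110)).astype(np.uint8);m[:255]=0;m[283:]=0;m[:,:345]=0;m[:,370:]=0
# far bridge edge in subpixels: gradient of grey per column
g=cv2.cvtColor(c['pixels'],cv2.COLOR_RGB2HSV)[:,:,1].astype(float)
pts=[]
for u in range(333,346):
    d=-np.diff(g[254:264,u]); d=np.clip(d,0,None); pts.append((u,254.5+(d*np.arange(9)).sum()/d.sum()))
for u in range(368,379):
    d=-np.diff(g[254:264,u]); d=np.clip(d,0,None); pts.append((u,254.5+(d*np.arange(9)).sum()/d.sum()))
P=np.array([onz(c,*p,.094)[:2] for p in pts]); k=np.polyfit(P[:,1],P[:,0],1); print('yaw',-np.degrees(np.arctan(k[0])),'far edge x',P[:,0].mean(), np.std(P[:,0]-np.polyval(k,P[:,1])))
# side view: handle top corners in crop -> predicted
for P in([.49,-.074,.139],[.6505,-.1344,.1],[.6505,-.1344,.085],[.6505,-.1344,.018]): print(proj(c,P),proj(s,P),'sidecrop',(proj(s,P)-[280,170])*4+2)
E
```

```text
h1 [ 0.5067 -0.0587]
h2 [ 0.5063 -0.0815]
h3 [ 0.4851 -0.0804]
h4 [ 0.4863 -0.0581]
hc [ 0.4961 -0.07  ]
b1 [ 0.5187 -0.0266]
b2 [ 0.5159 -0.114 ]
b3 [ 0.4722 -0.1125]
b4 [ 0.4747 -0.0257]
yaw -1.034280680347556 far edge x 0.5180194607836116 0.00028627023927692123
[359.79485649 272.1195493 ] [356.14130689 202.92722379] sidecrop [306.56522755 133.70889515]
[389.2631818  183.68960636] [300.26052369 190.50967729] sidecrop [83.04209476 84.03870914]
[388.08102706 185.94740869] [300.37715037 196.12308534] sidecrop [ 83.50860149 106.49234137]
[383.23725051 195.19855802] [300.87816818 220.23778527] sidecrop [ 85.51267274 202.95114107]
```

apply_moves(dp=[[34, 53, 0], [68, 107, 0], [102, 160, 0], [136, 214, 0], [170, 267, 0], [204, 321, 0], [238, 374, 0], [272, 428, 0], [306, 481, 0], [340, 535, 0]], twist=[[0, 0, -2], [0, 0, -4], [0, 0, -6], [0, 0, -8], [0, 0, -10], [0, 0, -12], [0, 0, -14], [0, 0, -15.8], [0, 0, -15.8], [0, 0, -15.8]], gripper=1, force=60)

```text
time_s: 1.6
ee_pos: [0.4926, -0.0757, 0.223]
ee_rot: [-3.141, 0.036, -0.001]
force: [1.7, -0.8, -0.0]
gripper_width: 0.0856
```

apply_moves(dp=[[3.5, 6, -20], [3.5, 6, -45], [3.5, 6, -65], [3.5, 6, -85], [3.5, 6, -98], [3.5, 6, -104], [3.5, 6, -104]], twist=[[0, 0, 0], [0, 0, 0], [0, 0, 0], [0, 0, 0], [0, 0, 0], [0, 0, 0], [0, 0, 0]])

```text
time_s: 2.48
ee_pos: [0.4961, -0.0698, 0.1189]
ee_rot: [-3.141, 0.036, -0.001]
force: [0.3, 0.9, 0.5]
gripper_width: 0.0853
```

apply_moves(dp=[[0, 0, 0], [0, 0, 0], [0, 0, 0], [0, 0, 0], [0, 0, 0], [0, 0, 0], [0, 0, 0], [0, 0, 0]], twist=[[0, 0, 0], [0, 0, 0], [0, 0, 0], [0, 0, 0], [0, 0, 0], [0, 0, 0], [0, 0, 0], [0, 0, 0]], gripper=0, force=60)

```text
time_s: 3.48
ee_pos: [0.4964, -0.0699, 0.1193]
ee_rot: [3.141, -0.036, 0.002]
force: [-0.6, -1.4, 4.4]
gripper_width: 0.0202
```

apply_moves(dp=[[0, 0, 8], [0, 0, 20], [0, 0, 34], [1, -20, 36], [2, -40, 36], [3, -61, 36], [3, -61, 36], [3, -61, 36]], twist=[[0, 0, 0], [0, 0, 0], [0, 0, 0], [0, 0, 0], [0, 0, 0], [0, 0, 0], [0, 0, 0], [0, 0, 0]])

```text
time_s: 4.47
ee_pos: [0.4993, -0.1306, 0.1557]
ee_rot: [-3.141, 0.036, -0.003]
force: [0.3, 1.3, -3.5]
gripper_width: 0.0201
```

```bash
python3 - <<'E'
from h import *
c=shot('top');s=shot('side')
def up(c,x,y,w,h,k): return cv2.resize(c['pixels'][y:y+h,x:x+w,::-1],None,fx=k,fy=k,interpolation=cv2.INTER_CUBIC)
cv2.imwrite('pics/crop2.png',np.hstack([up(c,340,160,100,150,4),up(s,260,150,100,150,4)]))
z=r.sense();p=z['ee_pos'];print(p,z['ee_rot'],z['force'])
f=p-[0,0,.106-.0]
for P in(f,f+[.022,.043,.081],f+[-.022,.043,.081],f+[.022,-.043,.081],f+[-.022,.043,0],f+[.022,.043,0]): print((proj(s,P)-[260,150])*4+2+[400,0])
E
```

```text
[ 0.49933851 -0.13032308  0.15551837] [ 3.14137655e+00 -3.50669090e-02  2.19919001e-03] [-0.70005527  0.08364464 -2.671095  ]
[799.8182728  299.94545983]
[739.99457936 203.22001258]
[817.41415046 221.05410786]
[797.33334192 133.429899  ]
[809.53078508 347.91833941]
[735.38855003 329.16292146]
```

View pics/crop2.png

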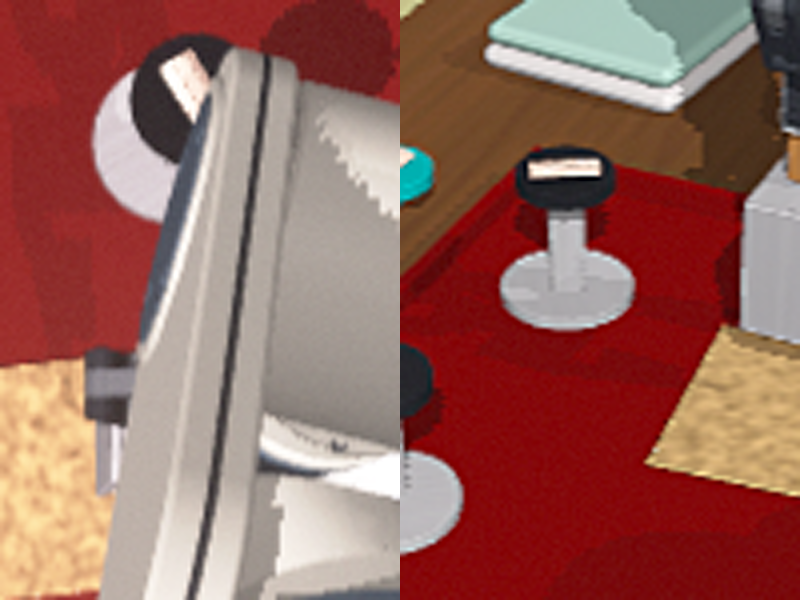

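The side view shows the puller held level, with its corner at about (743,203) against a prediction of (740,203). The lips are about 7 mm below the cap's underside and lined up with it, so I'll slide in.

apply_moves(dp=[[10, 0, 0], [25, -1, 0], [40, -1, 0], [55, -1, 0], [70, -2, 0], [85, -2, 0], [100, -3, 0], [110, -3, 0], [115, -3, 0], [115, -3, 0]], twist=[[0, 0, 0], [0, 0, 0], [0, 0, 0], [0, 0, 0], [0, 0, 0], [0, 0, 0], [0, 0, 0], [0, 0, 0], [0, 0, 0], [0, 0, 0]])

```text
time_s: 5.82
ee_pos: [0.6144, -0.1333, 0.1554]
ee_rot: [-3.141, 0.035, -0.002]
force: [0.2, -0.0, -2.2]
gripper_width: 0.0201
```

apply_moves(dp=[[7, 0, 0], [14, -1, 0], [21, -1, 0], [28, -1, 0], [34, -1, 0], [36, -1, 0], [36, -1, 0], [36, -1, 0]], twist=[[0, 0, 0], [0, 0, 0], [0, 0, 0], [0, 0, 0], [0, 0, 0], [0, 0, 0], [0, 0, 0], [0, 0, 0]])

```text
time_s: 6.82
ee_pos: [0.6501, -0.1343, 0.1554]
ee_rot: [-3.141, 0.035, -0.001]
force: [0.7, -0.8, -2.1]
gripper_width: 0.0204
```

```bash
python3 - <<'E'
from h import *
c=shot('top');s=shot('side')
def up(c,x,y,w,h,k): return cv2.resize(c['pixels'][y:y+h,x:x+w,::-1],None,fx=k,fy=k,interpolation=cv2.INTER_CUBIC)
cv2.imwrite('pics/crop3.png',np.hstack([up(c,340,140,100,150,4),up(s,250,120,100,150,4)]))
z=r.sense();print(z['ee_pos'],z['ee_rot'],z['force'],z['torque'])
E
```

```text
[ 0.65012913 -0.13428796  0.15540411] [-3.14134728e+00  3.50918349e-02 -1.48056303e-03] [ 0.44893359  0.17073086 -2.43166342] [ 0.03870606 -0.02196539  0.01065446]
```

View pics/crop3.png

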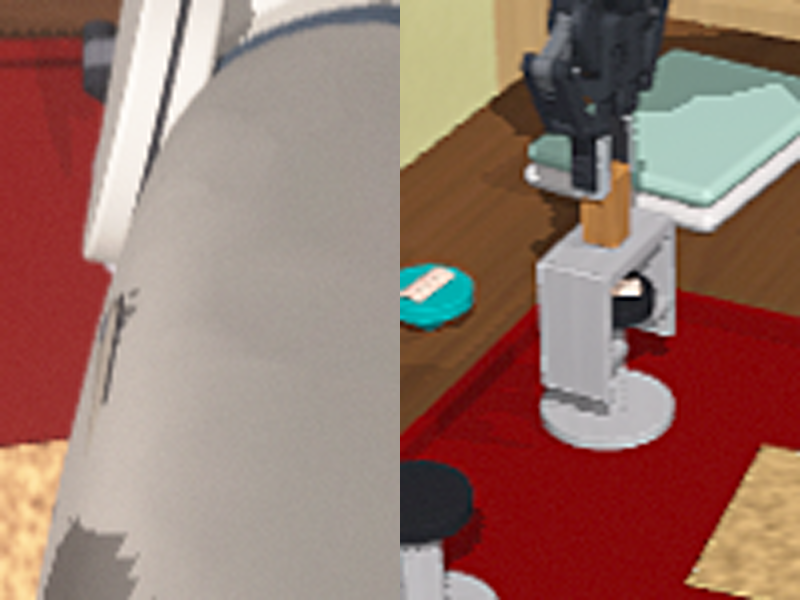

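The side crop shows the puller straddling the post, with the cap (635,300) inside the opening and no contact. Now I'll pull slowly.

apply_moves(dp=[[0, 0, 2], [0, 0, 4], [0, 0, 5.5], [0, 0, 7], [0, 0, 8], [0, 0, 9], [0, 0, 10], [0, 0, 11], [0, 0, 12], [0, 0, 13]], twist=[[0, 0, 0], [0, 0, 0], [0, 0, 0], [0, 0, 0], [0, 0, 0], [0, 0, 0], [0, 0, 0], [0, 0, 0], [0, 0, 0], [0, 0, 0]], gripper=0, force=90)

```text
time_s: 8.18
ee_pos: [0.6499, -0.1343, 0.1683]
ee_rot: [-3.141, 0.035, -0.0]
force: [0.9, 1.0, -9.9]
gripper_width: 0.019
```

apply_moves(dp=[[0, 0, 1], [0, 0, 2], [0, 0, 3], [0, 0, 4], [0, 0, 5], [0, 0, 6], [0, 0, 7], [0, 0, 8], [0, 0, 9], [0, 0, 10]], twist=[[0, 0, 0], [0, 0, 0], [0, 0, 0], [0, 0, 0], [0, 0, 0], [0, 0, 0], [0, 0, 0], [0, 0, 0], [0, 0, 0], [0, 0, 0]])

```text
time_s: 9.43
ee_pos: [0.6507, -0.1344, 0.1794]
ee_rot: [3.141, -0.035, 0.004]
force: [0.6, 0.4, -2.5]
gripper_width: 0.0194
```

apply_moves(dp=[[0, 0, 1], [0, 0, 2], [0, 0, 4], [0, 0, 6], [0, 0, 8], [0, 0, 11], [0, 0, 14], [0, 0, 17], [0, 0, 19], [0, 0, 20]], twist=[[0, 0, 0], [0, 0, 0], [0, 0, 0], [0, 0, 0], [0, 0, 0], [0, 0, 0], [0, 0, 0], [0, 0, 0], [0, 0, 0], [0, 0, 0]])

```text
time_s: 10.68
ee_pos: [0.6507, -0.1344, 0.1996]
ee_rot: [3.141, -0.035, 0.004]
force: [0.6, -0.7, -3.4]
gripper_width: 0.0192
```

```bash
python3 - <<'E'
from h import *
s=shot('side')
def up(c,x,y,w,h,k): return cv2.resize(c['pixels'][y:y+h,x:x+w,::-1],None,fx=k,fy=k,interpolation=cv2.INTER_CUBIC)
cv2.imwrite('pics/crop4.png',up(s,255,100,100,130,5)[:600])
z=r.sense();print(z['ee_pos'],z['ee_rot'],z['force'],z['torque'])
E
```

```text
[ 0.65074924 -0.13439106  0.19966482] [ 3.1411537  -0.03509309  0.00401146] [ 0.24108101 -1.31815297 -3.49654165] [ 0.00559275 -0.00841241  0.01188875]
```

View pics/crop4.png

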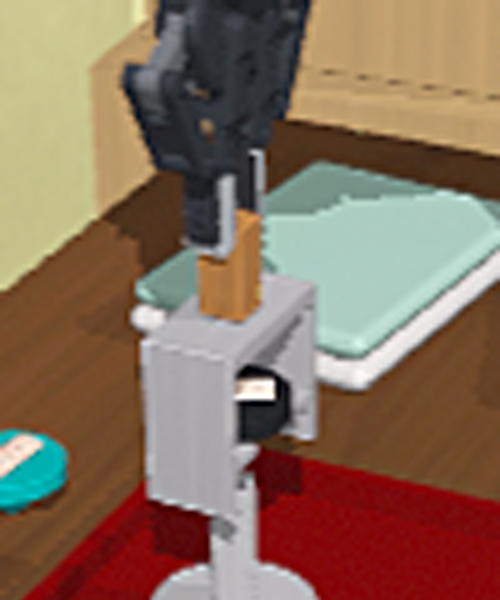

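The side crop shows the cap sitting level on the lips at (262,400), with its stem free of the post below. The load rose by roughly the cap's weight. I'll carry it back gently.

apply_moves(dp=[[-2, 0, 0], [-6, 0, 0], [-12, 0, 0], [-20, 0, 0], [-29, 0, 0], [-38, 2, 0], [-47, 5, 0], [-56, 9, 0], [-65, 14, 0], [-74, 19, 0]], twist=[[0, 0, 0], [0, 0, 0], [0, 0, 0], [0, 0, 0], [0, 0, 0], [0, 0, 0], [0, 0, 0], [0, 0, 0], [0, 0, 0], [0, 0, 0]])

```text
time_s: 11.98
ee_pos: [0.5761, -0.115, 0.1997]
ee_rot: [3.141, -0.035, 0.004]
force: [-0.5, -0.4, -3.4]
gripper_width: 0.0193
```

apply_moves(dp=[[-9, 5, 0], [-18, 10, 0], [-27, 15, 0], [-36, 20, 0], [-45, 25, 0], [-54, 30, 0], [-63, 34, 0], [-71, 37, 0], [-77, 40, 0], [-81, 41, 0]], twist=[[0, 0, 0], [0, 0, 0], [0, 0, 0], [0, 0, 0], [0, 0, 0], [0, 0, 0], [0, 0, 0], [0, 0, 0], [0, 0, 0], [0, 0, 0]])

```text
time_s: 13.22
ee_pos: [0.4948, -0.0738, 0.1997]
ee_rot: [3.141, -0.035, 0.004]
force: [0.3, -0.0, -3.5]
gripper_width: 0.019
```

apply_moves(dp=[[-1, 0, -2], [-1, 0, -6], [-1, 0, -12], [-1, 0, -20], [-1, 0, -29], [-1, 0, -38], [-1, 0, -47], [-1, 0, -55], [-1, 0, -61], [-1, 0, -65]], twist=[[0, 0, 0], [0, 0, 0], [0, 0, 0], [0, 0, 0], [0, 0, 0], [0, 0, 0], [0, 0, 0], [0, 0, 0], [0, 0, 0], [0, 0, 0]])

```text
time_s: 14.48
ee_pos: [0.4938, -0.0738, 0.1344]
ee_rot: [3.141, -0.035, 0.004]
force: [0.2, 0.4, -2.3]
gripper_width: 0.019
```

```bash
python3 - <<'E'
from h import *
s=shot('side')
cv2.imwrite('pics/crop5.png',cv2.resize(s['pixels'][150:300,300:430,::-1],None,fx=4,fy=4,interpolation=cv2.INTER_CUBIC))
z=r.sense();p=z['ee_pos'];print(p,z['ee_rot'],z['force'],z['torque'])
f=p-[0,0,.106]
for P in(f+[.022,.043,.081],f+[-.022,.043,.081],f+[-.022,.043,0],f+[.022,.043,0]): print((proj(s,P)-[300,150])*4+2)
E
```

```text
[ 0.49357954 -0.07378823  0.13404306] [ 3.14126847e+00 -3.47219342e-02  3.12575842e-03] [ 0.08558065 -0.08300294 -4.37700846] [-0.01808949  0.03797547  0.03132653]
[147.77822787 291.65177125]
[227.17814114 311.30358611]
[220.35122958 438.12920622]
[144.39556288 417.60594165]
```

View pics/crop5.png

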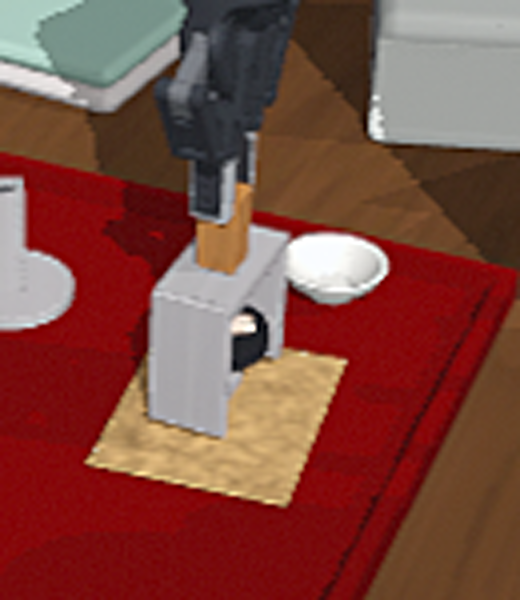

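The crop shows the puller just above the mat with the cap level inside. Its corners at (150,292) and (225,437) match the prediction, so I'll lower it to contact.

apply_moves(dp=[[0, 0, -3], [0, 0, -6], [0, 0, -9], [0, 0, -11], [0, 0, -12.5], [0, 0, -13.5], [0, 0, -14.2], [0, 0, -14.8], [0, 0, -15], [0, 0, -15]], twist=[[0, 0, 0], [0, 0, 0], [0, 0, 0], [0, 0, 0], [0, 0, 0], [0, 0, 0], [0, 0, 0], [0, 0, 0], [0, 0, 0], [0, 0, 0]])

```text
time_s: 15.78
ee_pos: [0.494, -0.074, 0.1195]
ee_rot: [3.141, -0.035, 0.005]
force: [-1.1, -2.0, 5.0]
gripper_width: 0.019
```

Contact: force z went from about -3.5 to +5 N. Releasing in stages.

apply_moves(dp=[[0, 0, 0], [0, 0, 0], [0, 0, 0], [0, 0, 0]], twist=[[0, 0, 0], [0, 0, 0], [0, 0, 0], [0, 0, 0]], gripper=0.35, force=20)

```text
time_s: 16.27
ee_pos: [0.494, -0.074, 0.1195]
ee_rot: [3.141, -0.035, 0.004]
force: [0.1, 0.2, 0.2]
gripper_width: 0.0301
```

apply_moves(dp=[[0, 0, 0], [0, 0, 0], [0, 0, 0], [0, 0, 0], [0, 0, 0], [0, 0, 0]], twist=[[0, 0, 0], [0, 0, 0], [0, 0, 0], [0, 0, 0], [0, 0, 0], [0, 0, 0]], gripper=1)

```text
time_s: 17.02
ee_pos: [0.494, -0.074, 0.1195]
ee_rot: [3.141, -0.035, 0.004]
force: [-0.0, -0.2, 0.7]
gripper_width: 0.0855
```

apply_moves(dp=[[0, 0, 4], [0, 0, 12], [0, 0, 25], [0, 0, 45], [0, 0, 70], [0, 0, 100], [0, 0, 130], [0, -50, 140], [-20, -100, 140], [-40, -150, 140]], twist=[[0, 0, 0], [0, 0, 0], [0, 0, 0], [0, 0, 0], [0, 0, 0], [0, 0, 0], [0, 0, 0], [0, 0, 0], [0, 0, 0], [0, 0, 0]])

```text
time_s: 18.27
ee_pos: [0.4536, -0.2253, 0.2608]
ee_rot: [3.14, -0.033, 0.007]
force: [0.8, -1.0, 0.2]
gripper_width: 0.0854
```

apply_moves(dp=[[-20, -50, 0], [-45, -100, 0], [-70, -150, 0], [-95, -200, 0], [-120, -250, 0], [-145, -300, 0], [-145, -300, 0]], twist=[[0, 0, 0], [0, 0, 0], [0, 0, 0], [0, 0, 0], [0, 0, 0], [0, 0, 0], [0, 0, 0]])

```text
time_s: 19.15
ee_pos: [0.3068, -0.5284, 0.2618]
ee_rot: [3.138, -0.04, 0.008]
force: [0.5, 0.3, -0.0]
gripper_width: 0.0855
```

```bash
python3 - <<'E'
from h import *
c=shot('top');s=shot('side')
a=cv2.resize(c['pixels'][140:350,165:465,::-1],(450,315),interpolation=cv2.INTER_CUBIC)
b=cv2.resize(s['pixels'][180:280,290:390,::-1],(315,315),interpolation=cv2.INTER_CUBIC)
cv2.imwrite('pics/end.png',np.hstack([a,b])); z=r.sense(); print(z['time_s'],z['ee_pos'],z['force'])
E
```

```text
19.25 [ 0.30820671 -0.52534689  0.26129926] [ 0.85836894 -0.3316113  -0.67543048]
```

View pics/end.png

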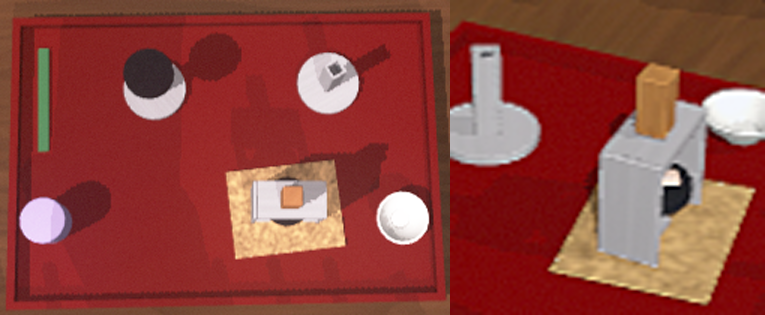

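The final view shows the puller upright on the mat with the cap showing evenly on both sides of the bridge and level. The nail stand is empty, and the plain cap, jar, dish and file have not moved.

```bash
python3 -c "
from rig import r
r.hand_in()"
```

```text
the job is handed in; nothing more can be done
```

I gripped the puller by its handle, slid its lips under the nail cap, and pulled the cap straight up off its stand. I then stood the puller back on the cork mat, let go, moved the arm clear and handed the job in, at about 19 s of the 58 s allowed.

- **Pull:** The downward force on the tool was 9.9 N partway through the pull. It settled at about 3.5 N once the cap was clear, about what the puller and cap weigh together.
- **End state:** The last pictures show the puller upright and well inside the mat, with the cap level and centred on the lips. The nail stand is empty, and the plain cap, jar, dish and file look to be where they were.
- **One mismatch:** The pads looked to be gripping higher on the handle than I had planned. The pictures showed no slip, and the predicted puller corners matched to within about 2 mm.

No check failed. The cap's level was judged by eye from the pictures, not measured.

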